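Leak-check a cover joint with a pen detector

TASK

Leak-check the cover joint of the cast housing: lift the pen-shaped detector out of its charging stand, lay it flat on the rubber mat, let go and take it again by its handle. Then guide its nose along the line where the cover meets the ledge, from the right-hand end of the side facing the robot, along that side, round the corner and along the left side to its far end: slowly (30 mm a second or so, at most 50), the tip within about 8 mm of the joint and touching lightly at most. Lay the detector flat on the mat again, let go, and leave everything else on the bench where it is.

Things in the scene. Friction and masses are not known exactly. Their poses are not given: they have to be found in the camera images.
- detector: Pen-type leak detector, 205 mm long, 160 g: grey handle, pale sensor head, steel nose. Handle and head are both 28 mm wide (y) and 32 mm thick (z), flat-sided, so it lies flat and does not roll. Origin on the axis at the middle of the handle, x to the nose, z to the screen and keys. It starts nose up in the stand, x axis 50 degrees above level; lying flat, the origin is 16 mm above the mat's top
- grip (a point): Middle of the handle, on the axis (the detector's origin). The handle is 90 mm long, 45 mm either way along the detector's x
- head (a point): Middle of the sensor head, on the axis, 70 mm from the origin along the detector's x. The head is 50 mm long and is all that can be gripped while the detector stands in its stand; beyond it come a collar 17 mm across and 12 mm long, then the nose tube, 8 mm across and 53 mm long, round-ended
- nose_tip (a point): The end of the detector's nose, on its axis, 160 mm from the origin along x
- stand: Black charging stand, fixed: base 150 x 96 x 16 mm, origin at the centre of its underside, +x the way the detector's nose leans (towards the robot, give or take). A slanted pocket 80 mm deep, 2 mm clear of the detector's sides, hides all but 10 mm of its handle; it stands there loose, screen side up, and draws out along its own axis. Pocket mouth about 100 mm above the bench, walls 5 mm
- mat: Dark grey rubber bench mat, fixed, 230 x 230 x 3 mm, origin at the centre of its underside, nothing on it
- housing: Cast aluminium housing, fixed: base with a flat ledge 140 (x) x 170 (y) mm, its top 70 mm above the bench, and on it a cover 94 (x) x 124 (y) mm with upright sides, top at 104 mm with its screws. Gauge (144 mm high) and valve on the far side. Origin at the centre of the underside; x points away from the robot, y to the robot's left, give or take 15 degrees. The joint is where the cover's sides meet the ledge
- seam0 (a point): Point on the joint line, 10 mm short of the right-hand corner of the near side, as seen from the robot: the start
- seam1 (a point): Point on the joint line, 28 mm on along the near side
- seam2 (a point): Point on the joint line, 28 mm on along the near side
- seam3 (a point): Point on the joint line, 28 mm on along the near side
- seam4 (a point): Point on the joint line, the near left corner
- seam5 (a point): Point on the joint line, on the left side, 25 mm past the corner
- seam6 (a point): Point on the joint line, 26 mm on along the left side
- seam7 (a point): Point on the joint line, 26 mm on, 17 mm short of the far left corner: the end
- tape_roll: Bystander: roll of beige tape, ring 96 mm across and 25 mm high, lying flat; origin at the centre of its underside
- screwdriver: Bystander: screwdriver 190 mm long lying flat; x runs along it to the tip
- spanner: Bystander: steel spanner 170 mm long lying flat, about 10 mm high; x runs along it
- multimeter: Bystander: hand-held meter 150 x 78 x 34 mm lying flat; origin at the centre of its underside
- spray_can: Bystander: can 56 mm across, 155 mm high, standing; origin at the centre of its foot
- parts_bin: Bystander: open bin 120 x 100 x 55 mm with fittings in it; origin at the centre of its underside
- mug: Bystander: mug 80 mm across, 90 mm high; origin at the centre of its foot
There are look-alikes about, which are no part of the job. Of the things that look like the detector, the middle-sized one is meant.

How it is judged:
By the outcome, as a careful person would: the job done as asked, in the order asked, and still so for the second after the job is handed in, with the robot touching nothing.
It also fails if it takes over 72 s, if anything falls off the work surface, if the arm or the gripper's body presses on something with over 40 N, if the wrist force passes 120 N, or if a joint passes its speed limit or range.

ROBOT

A 6-joint arm with a two-finger parallel gripper is mounted at the origin on the work surface. World frame = base frame: x ahead of the robot, y to its left, z up, the work surface at z = 0. Lengths are in mm, angles in degrees, forces in N, time in s.
With the tool pointing down it reaches from about 350 to 850 mm from the base axis. Payload 8.1 kg.
Tool frame: the origin (TCP) lies at the very end of the fingers, on their centre line; the grasp point (between the pads) lies r.tcp_to_grasp behind it (r.tcp_to_grasp is the distance from the TCP to the grasp point, in mm); z points along the fingers, y is the line along which they close (so a half turn about z gives the same grasp; the last joint's range is limited). The gripper opens to 85 mm and grips with 20 to 120 N. Pads are 22 mm wide; open, the fingers measure 114 mm over their backs; the gripper's body (76 mm by 85 mm) begins 54 mm behind the grasp point. The pads swing forward as they close: fully open they stand 13 mm farther back than shut.
Start: joints at [63.575, 7.471, 85.268, -0, 87.261, -4.893], TCP at [220.189, 558.141, 194.092] pointing down, gripper open.
Joint ranges: [-169.43, 169.43], [-51.17, 129.36], [1.28, 143.12], [-76.62, 256.62], [0, 156.53], [-152.29, 152.29]. Speed limits (degrees/s): [136.94, 136.94, 159.86, 180, 180, 180].

INTERFACE

Orientations are given as [roll, pitch, yaw] about the fixed x, y, z axes, in that order (R = Rz(yaw) Ry(pitch) Rx(roll)).
In Python, from bench import r gives the robot as it stands.
- The arm moves only by the shell command python3 -m handwheel 'ROWS' [OPENING] [FORCE]. ROWS is JSON, a list of rows, each a list of 4 numbers: the shift along the tool's x, y, z in m, then the turn about the tool's z in degrees. A call has 1 to 10 rows; each row shifts and turns the commanded pose from where the row before left it, along the tool's axes as they then stand; what a row does not reach is not made up. A row lasts 1/10 s, in which the tool goes at most 50 mm and 8.59 degrees, less where a joint would pass 70% of its speed; a pose out of reach is approached as far as the arm can. A call is refused whole if a number of a shift passes 0.05 or a number of a turn 8.59, either way. A call with a gripper value outside its range is refused whole. OPENING is the finger opening in m, from 0 to 0.0854, set as the call begins (- or left out, the last holds). The fingers move at their own pace and stop on an object; FORCE is the grip in N (left out, the last holds). Time passes only in rows, so rows that do not move let the fingers close. It gives the time, the measured TCP pose, the force, the opening and the grip force at its end, in the units of the state.
- r.sense(): the state, without advancing time (a new reading comes with each control period).
- r.snapshot(name): name is "scene" or "top" or "wrist"; returns the picture (480x640x3 uint8, red, green, blue); there is no depth.
- r.camera_params(name): a dict with "fx", "fy", "cx", "cy" (pixels), "R" (3x3) and "t" (3): a world point X has camera coordinates R X + t; the wrist camera has in their place "mount" (4x4, takes a point from camera to tool coordinates, whose origin is the TCP and whose axes are the flange's). Camera axes: x right, y down, z forward; pixel columns grow to the right and rows downward; lengths in mm; the calibration is good to about 2 mm. The wrist camera is an equidistant fisheye: a pixel r from the principal point sees the ray r / f radians off the axis. A picture is of the moment at which its call begins: read the wrist's pose just before it. camera_params takes no time and is no camera call.
- r.hand_in(): hands the job in; it is judged then, once.
The state is a dict: "time": time; "joint_pos": joint angles; "qd": joint speeds; "joint_efforts": joint torques, N m; "tool_pos": TCP position; "tcp_rot": TCP orientation; "ft_force": force on the tool from outside, world axes, zero at the start; "wrist_torque": the same for the moment, N m; "finger_gap": finger opening in mm; "grip_force": force on a finger pad.
Only numpy, scipy, OpenCV 4.12 (cv2) and the standard library are available. Lean on these libraries where they do the work, as an engineer would, in place of code of your own. Each camera call takes 0.05 s, during which the arm holds its last target. There are 200 camera calls.

## Working session

There is one attempt and no reset: what is moved stays moved. The work goes in short steps, Python scripts to look and compute and a shell command to move; the robot and the scene stay as the last step left them, time stands still between calls to the robot, and variables do not carry over. Pictures are saved under pics/ and viewed, at most 10 in all, crops included, and the job is handed in when it is done.

```bash
ls; mkdir -p pics; python3 - <<'E'
from bench import r
import cv2,numpy as np
np.set_printoptions(precision=4,suppress=True)
for n in("scene","top"):
    im=r.snapshot(n);cv2.imwrite(f"pics/{n}0.png",im[:,:,::-1])
    print(n,r.camera_params(n))
print(r.camera_params("wrist"),r.tcp_to_grasp);print(r.sense())
E
```

```text
pics
scene {'fx': 608.187401719773, 'fy': 608.187401719773, 'cx': 303.55581561550946, 'cy': 236.92388752971857, 'R': array([[-0.8069,  0.5905, -0.0147],
       [ 0.4534,  0.6032, -0.6562],
       [-0.3786, -0.5361, -0.7545]]), 't': array([ 433.9082, -141.1825, 1792.7491])}
top {'fx': 587.8550173455998, 'fy': 587.8550173455998, 'cx': 316.61703533252575, 'cy': 241.15490468909942, 'R': array([[-0.0035, -0.9998,  0.0174],
       [-0.9823,  0.0002, -0.1871],
       [ 0.187 , -0.0177, -0.9822]]), 't': array([ -37.4656,  529.3364, 1370.8297])}
{'fx': 371.64829954431775, 'fy': 371.64829954431775, 'cx': 319.2303684910316, 'cy': 241.69402258835646, 'mount': array([[   0.0005,   -0.963 ,   -0.2696,   69.0493],
       [   1.    ,    0.0007,   -0.0008,   -0.8174],
       [   0.0009,   -0.2696,    0.963 , -180.2875],
       [   0.    ,    0.    ,    0.    ,    1.    ]])} 18.700000000000003
{'time': 0.1, 'joint_pos': array([63.5759,  7.5109, 85.3245,  0.0008, 87.2592, -4.8933]), 'qd': array([-0.0529, -0.0443, -0.2876, -0.0653,  0.0191, -0.0795]), 'joint_efforts': array([  0.0001, -57.0959, -50.1936,  -0.0003,   0.0081,  -0.    ]), 'tool_pos': array([219.9312, 557.6465, 193.1336]), 'tcp_rot': array([-179.9058,   -0.0089,  158.4691]), 'ft_force': array([ 0.1902, -0.103 , -0.7829]), 'wrist_torque': array([-0.088 , -0.0117, -0.0678]), 'grip_force': 0.0, 'finger_gap': 85.39595496858098}
```

View pics/scene0.png

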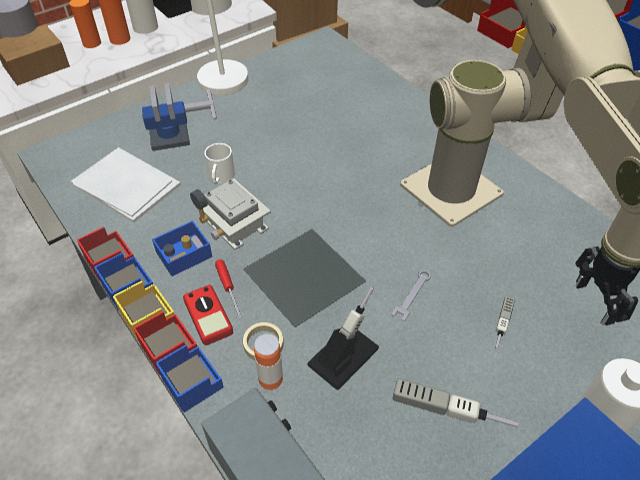

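View pics/top0.png

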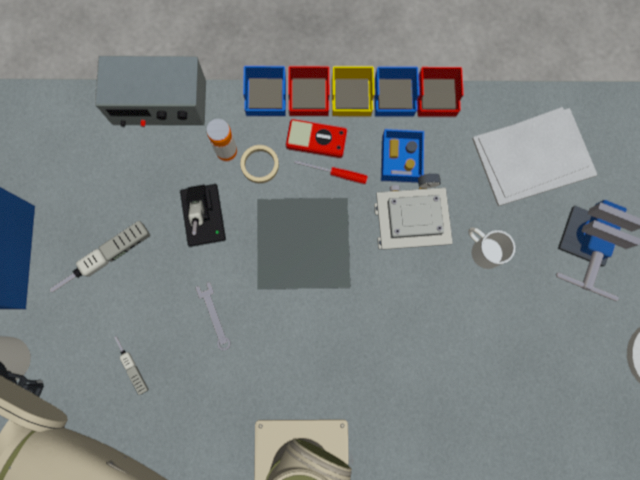

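The detector is the one in the stand at top px ≈(203,215). The mat is at (303,243), the housing at (415,218), and the other two pens lying on the bench are the look-alikes. Next I'll write the helpers, estimate positions roughly, and enlarge the stand and housing.

```bash
cat > h.py <<'E'
from bench import r
import cv2,numpy as np
from scipy.spatial.transform import Rotation as Ro
np.set_printoptions(precision=2,suppress=True)
def ray(n,px,pose=None):
    "origin and direction in the world of a pixel; pose=(pos,rpy) for the wrist"
    p=r.camera_params(n); x=(px[0]-p['cx'])/p['fx']; y=(px[1]-p['cy'])/p['fy']
    if n!='wrist':
        d=p['R'].T@np.array([x,y,1.]); return -p['R'].T@p['t'],d/np.linalg.norm(d)
    a=np.hypot(x,y); s=np.sin(a)/a if a else 1; d=np.array([x*s,y*s,np.cos(a)])
    M=p['mount']; T=Ro.from_euler('xyz',pose[1],degrees=True).as_matrix()
    return T@M[:3,3]+pose[0],T@M[:3,:3]@d
def onz(n,px,z,pose=None):
    o,d=ray(n,px,pose); return o+d*(z-o[2])/d[2]
def tri(*rays):
    A=[];b=[]
    for o,d in rays:
        P=np.eye(3)-np.outer(d,d);A.append(P);b.append(P@o)
    A=np.vstack(A);b=np.hstack(b);X=np.linalg.lstsq(A,b,rcond=None)[0]
    return X,np.linalg.norm(A@X-b)
def proj(n,X):
    p=r.camera_params(n);c=p['R']@X+p['t'];return p['cx']+p['fx']*c[0]/c[2],p['cy']+p['fy']*c[1]/c[2]
def zoom(im,u,v,w,h,k): return cv2.resize(im[v:v+h,u:u+w,::-1],None,fx=k,fy=k,interpolation=cv2.INTER_CUBIC)
E
python3 - <<'E'
from h import *
t=cv2.imread('pics/top0.png')[:,:,::-1];s=cv2.imread('pics/scene0.png')[:,:,::-1]
cv2.imwrite('pics/z1.png',np.vstack([np.hstack([zoom(t,165,175,80,60,5),zoom(s,305,280,80,60,5)[:, :]]),np.hstack([zoom(t,370,175,90,80,4)[:300],zoom(s,195,170,100,75,4)[:300]])[:, :800] if 0 else np.hstack([cv2.resize(zoom(t,370,175,90,80,1),(400,300),interpolation=2),cv2.resize(zoom(s,190,170,90,80,1),(400,300),interpolation=2)])]))
for nm,px,z in(('stand',(203,215),16),('mat',(303,243),3),('housing',(415,216),104),('nosetop',(195,230),180)): print(nm,onz('top',px,z))
# mat corners by mask
E
```

```text
stand [602.13 243.6   16.  ]
mat [533.59  -5.27   3.  ]
housing [ 579.19 -268.97  104.  ]
nosetop [529.51 230.52 180.  ]
```

View pics/z1.png

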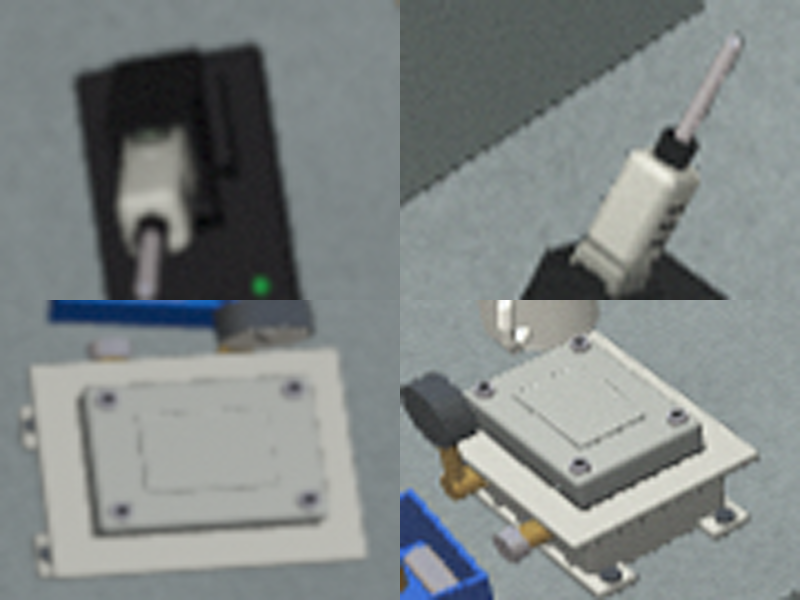

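Top-left and top-right of the crop show the detector nose-up in the stand; scene tip is at about (372,288). The bottom panels show the housing with its cover. I'll take a closer look with the wrist camera over the stand.

```bash
python3 -m handwheel '[[0,0,-0.032,7.2],[0,0,-0.032,7.2],[0,0,-0.032,7.1],[-0.033,-0.032,0,0],[-0.033,-0.032,0,0],[-0.033,-0.032,0,0],[-0.033,-0.032,0,0],[-0.033,-0.032,0,0],[-0.033,-0.032,0,0],[-0.033,-0.032,0,0]]' && python3 -m handwheel '[[-0.033,-0.032,0,0],[-0.033,-0.032,0,0],[-0.033,-0.032,0,0],[0,0,0,0],[0,0,0,0]]'
```

```text
time: 1.1
tool_pos: [235.7, 235.1, 289.6]
tcp_rot: [-180.0, 0.0, 137.0]
ft_force: [0.6, 0.0, 0.4]
finger_gap: 85.6
grip_force: 0.0
time: 1.6
tool_pos: [243.5, 98.0, 290.0]
tcp_rot: [180.0, 0.0, 136.6]
ft_force: [0.1, 0.8, -0.4]
finger_gap: 85.0
grip_force: 0.0
```

```bash
python3 - <<'E'
from h import *
s=r.sense();print(s['tool_pos'],s['tcp_rot'],s['time'],s['joint_pos'])
im=r.snapshot('wrist');cv2.imwrite('pics/w1.png',im[:,:,::-1])
E
```

```text
[243.46  98.01 290.02] [179.95   0.02 136.61] 1.6 [ 10.66 -50.   119.44   0.01 110.51 -35.95]
```

View pics/w1.png

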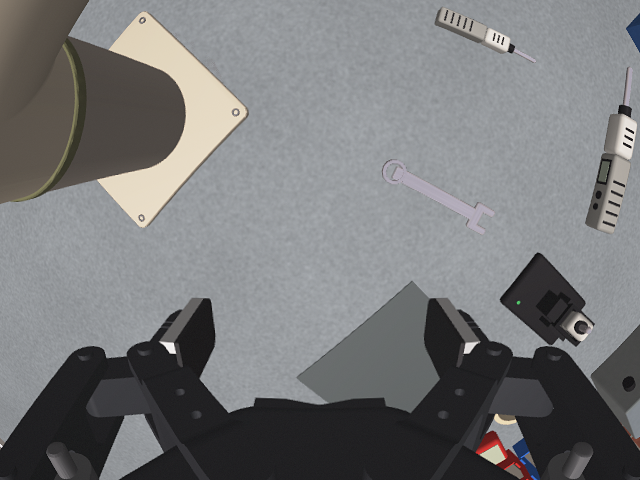

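The wrist view shows the robot base, the spanner and the stand at (548,298). The positive turn reduced the yaw, so I have to correct that and go on to the look-out pose.

```bash
python3 -m handwheel '[[0,0,0,-7.23],[0,0,0,-7.23],[0,0,0,-7.23],[0,0,0,-7.23],[0,0,0,-7.23],[0,0,0,-7.23],[-0.0383,0.0178,0,0],[-0.0383,0.0178,0,0],[-0.0383,0.0178,0,0],[-0.0383,0.0178,0,0]]' && python3 -m handwheel '[[-0.0383,0.0178,0,0],[-0.0383,0.0178,0,0],[-0.0383,0.0178,0,0],[-0.0383,0.0178,0,0],[0,0,0,0],[0,0,0,0]]'
python3 - <<'E'
from h import *
s=r.sense();print(repr(s['tool_pos']),repr(s['tcp_rot']),s['time'],s['joint_pos'])
im=r.snapshot('wrist');cv2.imwrite('pics/w2.png',im[:,:,::-1])
E
```

```text
time: 2.65
tool_pos: [396.3, 175.3, 289.4]
tcp_rot: [180.0, -0.0, -179.3]
ft_force: [-0.9, -0.2, 1.2]
finger_gap: 85.7
grip_force: 0.0
time: 3.25
tool_pos: [547.3, 246.8, 287.1]
tcp_rot: [-179.9, -0.3, -179.4]
ft_force: [-0.6, -0.8, -0.5]
finger_gap: 85.7
grip_force: 0.0
array([547.28, 246.83, 287.15]) array([-179.92,   -0.28, -179.37]) 3.25 [ 19.37   6.75  76.44   0.01  97.1  -71.26]
```

View pics/w2.png

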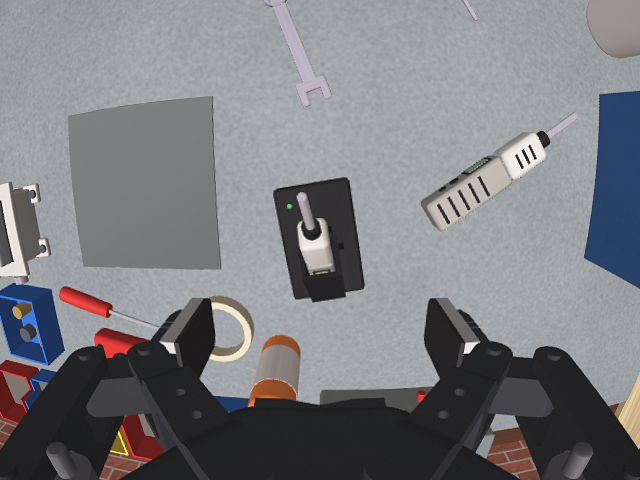

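The stand is in full view at wrist px (275–363,180–300), with the nose tip at about (302,195) and the head at about (315,250). I'll enlarge it to pick points.

```bash
python3 - <<'E'
from h import *
w=cv2.imread('pics/w2.png')[:,:,::-1];s=cv2.imread('pics/scene0.png')[:,:,::-1]
cv2.imwrite('pics/z2.png',np.hstack([zoom(w,270,175,100,130,4)[:520],cv2.copyMakeBorder(zoom(s,325,280,55,75,7),0,0,0,0,0)[:520,:385]]))
E
```

```text
(no output)
```

View pics/z2.png

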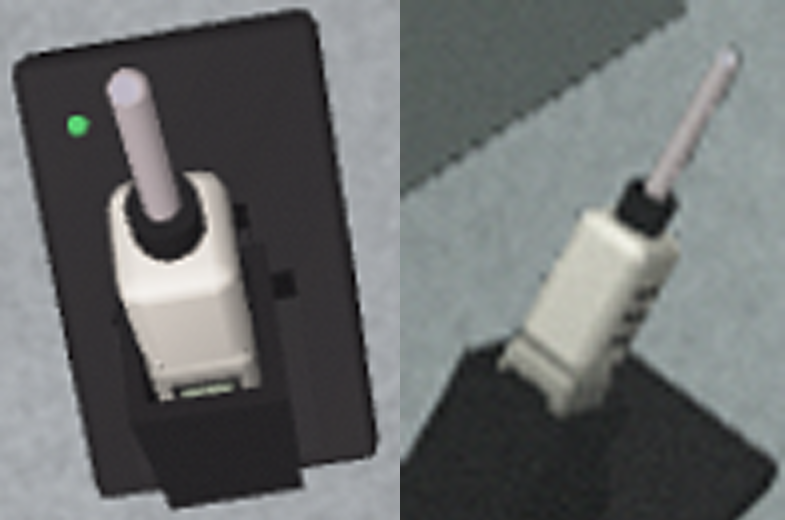

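```bash
python3 - <<'E'
from h import *
ps=(np.array([547.28,246.83,287.15]),np.array([-179.92,-.28,-179.37]))
T,e=tri(ray('wrist',(301.75,196.5),ps),ray('scene',(372.4,287.3)));print('tip',T,e)
J,e2=tri(ray('wrist',(310.75,227.5),ps),ray('scene',(361.9,307.1)));print('junc',J,e2)
d=(T-J);print(np.linalg.norm(d),np.degrees(np.arctan2(d[2],-np.hypot(*d[:2]))),np.degrees(np.arctan2(d[1],d[0])))
C=np.array([onz('wrist',p,16,ps) for p in((273.5,191.2),(348,177),(364.5,289.2),(295,299.2))]);print(C,C.mean(0))
for i in range(4):
    q=C[(i+1)%4]-C[i];print(np.linalg.norm(q),np.degrees(np.arctan2(q[1],q[0])))
# mat from top
im=cv2.imread('pics/top0.png');t=cv2.imread('pics/top0.png')
hsv=cv2.cvtColor(t,cv2.COLOR_BGR2HSV)
m=((t.max(2)<110)&(t.min(2)>60)).astype('u1');m[:190]=0;m[300:]=0;m[:,:250]=0;m[:,360:]=0
m=cv2.morphologyEx(m,cv2.MORPH_OPEN,np.ones((5,5)))
c=max(cv2.findContours(m,0,1)[0],key=cv2.contourArea);b=cv2.boxPoints(cv2.minAreaRect(c));print(np.array([onz('top',p,3) for p in b]))
E
```

```text
tip [519.4  233.08 190.78] 0.8910416668427711
junc [552.21 239.56 151.45] 1.6239983582526587
51.62120809005809 130.3780624428471 -168.83169866081687
[[539.16 189.4   16.  ]
 [520.76 280.4   16.  ]
 [667.13 306.84  16.  ]
 [682.49 215.03  16.  ]] [602.38 247.92  16.  ]
92.84119684802033 101.42806538641803
148.74199480829327 10.239646016631625
93.09171096775974 -80.50499400987798
145.60684838448182 -169.86369519395961
[[ 649.45  108.66    3.  ]
 [ 649.72 -121.86    3.  ]
 [ 420.74 -118.7     3.  ]
 [ 421.1   105.2     3.  ]]
```

The two views agree to 1–2 mm. The detector leans at yaw ≈ −170°, its head is at about (576,243,122), and the mat centre is (535,−7). I'll descend over the head.

```bash
python3 -m handwheel '[[0,0,0,-4.7],[0,0,0,-4.7],[-0.031,-0.0083,0,0],[0,0,0.035,0],[0,0,0.035,0],[0,0,0.035,0],[0,0,0.03,0],[0,0,0,0],[0,0,0,0]]'; python3 -c "
from h import *;s=r.sense();print(s['tool_pos'],s['tcp_rot'])"
```

```text
time: 4.2
tool_pos: [579.8, 241.3, 156.7]
tcp_rot: [180.0, 0.1, -170.2]
ft_force: [-0.0, 0.3, 0.7]
finger_gap: 85.5
grip_force: 0.0
[579.82 241.35 156.73] [ 179.99    0.05 -170.18]
```

```bash
python3 -m handwheel '[[0,0.0028,0.015,0],[0,0,0.02,0],[0,0,0.015,0],[0,0,0,0]]' && python3 -m handwheel '[[0,0,0,0],[0,0,0,0],[0,0,0,0],[0,0,0,0],[0,0,0,0],[0,0,0,0]]' 0.015 50; python3 -c "
from h import *;s=r.sense();print(s['tool_pos'],s['tcp_rot'],s['ft_force'])"
```

```text
time: 4.6
tool_pos: [578.6, 243.1, 102.9]
tcp_rot: [-180.0, -0.2, -170.2]
ft_force: [-0.8, 0.7, 0.4]
finger_gap: 85.4
grip_force: 0.0
time: 5.2
tool_pos: [580.6, 243.5, 106.3]
tcp_rot: [180.0, 0.1, -170.3]
ft_force: [-2.4, -0.8, 5.0]
finger_gap: 24.5
grip_force: 48.8
[580.62 243.54 106.27] [ 179.99    0.08 -170.25] [-2.39 -0.81  5.02]
```

```bash
python3 -m handwheel '[[0.0064,0,-0.0077,0],[0.0064,0,-0.0077,0],[0.0064,0,-0.0077,0],[0.0064,0,-0.0077,0],[0.0064,0,-0.0077,0]]' && python3 -m handwheel '[[0.0129,0,-0.0153,0],[0.0129,0,-0.0153,0],[0.0129,0,-0.0153,0],[0.0129,0,-0.0153,0],[0.0129,0,-0.0153,0],[0,0,0,0]]';python3 - <<'E'
from h import *
s=r.sense();print(s['tool_pos'],s['tcp_rot'],s['ft_force'],s['finger_gap'],s['grip_force'])
t=r.snapshot('top');q=r.snapshot('scene')
print(proj('scene',s['tool_pos']),proj('top',s['tool_pos']))
u,v=map(int,proj('scene',s['tool_pos']));a,b=map(int,proj('top',s['tool_pos']))
cv2.imwrite('pics/z3.png',np.hstack([zoom(q,u-50,v-60,100,120,4),zoom(t,a-50,b-60,100,120,4)]))
E
```

```text
time: 5.7
tool_pos: [547.9, 237.9, 144.4]
tcp_rot: [180.0, 0.0, -170.2]
ft_force: [-0.3, 0.2, -1.7]
finger_gap: 25.0
grip_force: 49.1
time: 6.3
tool_pos: [485.0, 227.4, 223.3]
tcp_rot: [179.9, 0.2, -170.2]
ft_force: [0.2, 1.0, -1.6]
finger_gap: 24.3
grip_force: 49.2
[484.97 227.41 223.33] [ 179.95    0.24 -170.23] [ 0.23  1.02 -1.6 ] 24.294177698582143 49.18104529380798
(np.float64(383.6125740490177), np.float64(268.898938862714)) (np.float64(191.91677509543624), np.float64(246.4648671219485))
```

View pics/z3.png

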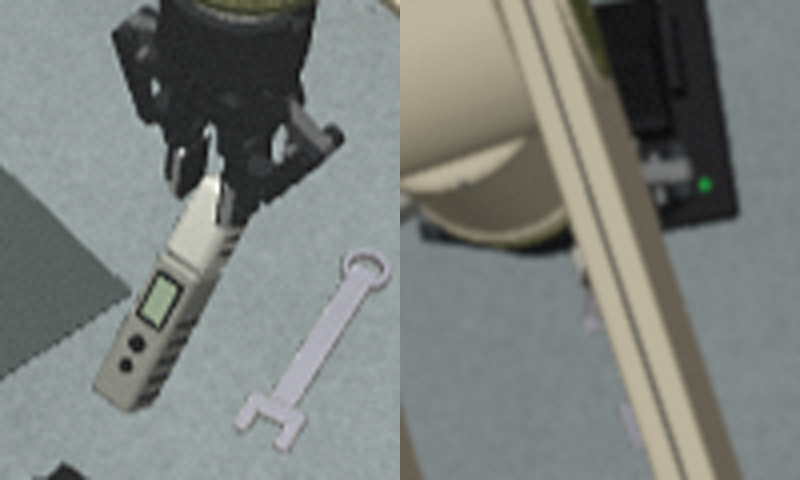

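The detector is out of the pocket, held by the head, with the tail hanging free. I'll carry it over the mat and turn it towards nose yaw −45°.

```bash
python3 -m handwheel '[[0.0034,-0.0404,0,0],[0.0034,-0.0404,0,0],[0.0034,-0.0404,0,0],[0.0034,-0.0404,0,0],[0.0034,-0.0404,0,0],[0,0,0,8.4],[0,0,0,8.4],[0,0,0,8.4],[0,0,0,8.4],[0,0,0,8.4]]' && python3 -m handwheel '[[0,0,0,8.4],[0,0,0,8.4],[0,0,0,8.4],[0,0,0,8.4],[0,0,0,8.4],[0,0,0,8.4],[0,0,0,8.4],[0,0,0,8.4],[0,0,0,8.4],[0,0,0,8.4]]' && python3 -m handwheel '[[0,0,0.01,8.4],[0,0,0.01,8.4],[0,0,0.01,8.4],[0,0,0.01,8.4],[0,0,0.01,8.4],[0,0,0.01,8.4],[0,0,0.01,8.4],[0,0,0.01,8.4],[0,0,0.01,8.4],[0,0,0.01,8.4]]' && python3 -m handwheel '[[0,0,0.01,8.4],[0,0,0.01,8.4],[0,0,0.01,8.4],[0,0,0,0],[0,0,0,0]]' ; python3 -c "
from h import *;s=r.sense();print(s['tool_pos'],s['tcp_rot'],s['ft_force'],s['joint_pos'])"
```

```text
time: 7.4
tool_pos: [502.1, 24.8, 218.6]
tcp_rot: [-179.9, -0.1, 147.4]
ft_force: [-0.1, 0.4, -1.9]
finger_gap: 24.4
grip_force: 49.5
time: 8.4
tool_pos: [502.1, 24.9, 218.5]
tcp_rot: [-179.9, 0.1, 63.4]
ft_force: [0.0, -1.0, -1.1]
finger_gap: 24.7
grip_force: 49.5
time: 9.4
tool_pos: [501.9, 24.9, 118.2]
tcp_rot: [180.0, 0.1, -20.6]
ft_force: [-0.3, -0.2, -1.1]
finger_gap: 24.7
grip_force: 49.5
time: 9.9
tool_pos: [502.0, 25.0, 89.1]
tcp_rot: [179.9, 0.1, -45.4]
ft_force: [0.1, -0.4, -1.6]
finger_gap: 24.5
grip_force: 49.6
[501.95  24.95  89.08] [179.94   0.08 -45.38] [ 0.12 -0.39 -1.61] [ -3.01  -3.22 107.42   0.01  75.89 132.37]
```

```bash
python3 -m handwheel '[[0.0043,0,0.0026,0],[0.0044,0,0.0027,0],[0.004,0,0.003,0],[0.0041,0,0.0031,0],[0.0038,0,0.0034,0],[0.0039,0,0.0034,0],[0.0035,0,0.0037,0],[0.0035,0,0.0037,0],[0.0031,0,0.004,0],[0.0032,0,0.0041,0]]' - 20; python3 - <<'E'
from h import *
s=r.sense();print(s['tool_pos'],s['tcp_rot'],s['ft_force'],s['wrist_torque'])
q=r.snapshot('scene');cv2.imwrite('pics/s4.png',q[:,:,::-1])
u,v=map(int,proj('scene',s['tool_pos']))
cv2.imwrite('pics/z4.png',zoom(q,u-60,v-60,120,100,5))
E
```

```text
time: 10.9
tool_pos: [532.4, -3.6, 58.8]
tcp_rot: [-179.8, -0.4, -45.5]
ft_force: [4.4, -5.5, 8.0]
finger_gap: 24.6
grip_force: 53.4
[532.38  -3.61  58.78] [-179.82   -0.36  -45.46] [ 4.43 -5.47  8.04] [-0.78 -0.59  0.06]
```

View pics/z4.png

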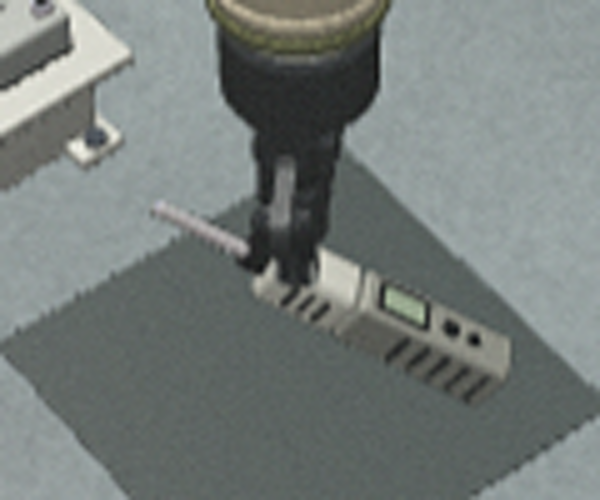

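The detector is pivoting in the pads with its tail on the mat. I'll continue the arc.

```bash
python3 -m handwheel '[[0.0028,0,0.0042,0],[0.0028,0,0.0043,0],[0.0024,0,0.0045,0],[0.0025,0,0.0045,0],[0.002,0,0.0047,0],[0.002,0,0.0047,0],[0.0016,0,0.0048,0],[0.0016,0,0.0049,0],[0.0012,0,0.0049,0],[0.0012,0,0.005,0]]'; python3 - <<'E'
from h import *
s=r.sense();print(s['tool_pos'],s['tcp_rot'],s['ft_force'],s['wrist_torque'])
E
```

```text
time: 11.95
tool_pos: [542.8, -16.2, 9.2]
tcp_rot: [180.0, 0.0, -45.4]
ft_force: [0.5, -2.0, 3.3]
finger_gap: 24.4
grip_force: 51.8
[542.77 -16.19   9.24] [179.98   0.03 -45.44] [ 0.48 -2.03  3.29] [-0.21  0.14  0.17]
```

```bash
python3 -m handwheel '[[0,0,0.001,0],[0,0,0.001,0],[0,0,0.0005,0],[0,0,0,0]]' && python3 -m handwheel '[[0,0,0,0],[0,0,0,0],[0,0,0,0],[0,0,0,0],[0,0,-0.01,0],[0,0,-0.03,0],[0,0,-0.04,0],[0,0,-0.03,0],[-0.03,-0.03,0,0],[-0.03,-0.03,0,0]]' 0.08 20
python3 -m handwheel '[[-0.04,0,-0.02,0],[-0.04,0,-0.02,0],[-0.04,0,0,0],[0,0,0,0],[0,0,0,0]]'
python3 - <<'E'
from h import *
s=r.sense();print(repr(s['tool_pos']),repr(s['tcp_rot']))
w=r.snapshot('wrist');t=r.snapshot('top');q=r.snapshot('scene')
for n,i in(('w5',w),('t5',t),('s5',q)):cv2.imwrite(f'pics/{n}.png',i[:,:,::-1])
cv2.imwrite('pics/z5.png',np.hstack([cv2.resize(w[:,:,::-1],(440,330)),cv2.resize(zoom(t,260,190,110,100,3),(360,330))]))
E
```

```text
time: 12.35
tool_pos: [542.9, -15.9, 7.4]
tcp_rot: [-180.0, 0.0, -45.5]
ft_force: [0.4, 0.4, 1.1]
finger_gap: 24.5
grip_force: 50.0
time: 13.35
tool_pos: [545.3, 68.7, 120.4]
tcp_rot: [-179.8, -0.2, -45.6]
ft_force: [-0.0, -0.6, -1.3]
finger_gap: 80.0
grip_force: 0.0
time: 13.85
tool_pos: [459.4, 154.8, 158.4]
tcp_rot: [-179.9, -0.1, -45.3]
ft_force: [-0.0, -0.4, -0.4]
finger_gap: 80.3
grip_force: 0.0
array([459.43, 154.76, 158.38]) array([-179.93,   -0.06,  -45.34])
```

View pics/z5.png

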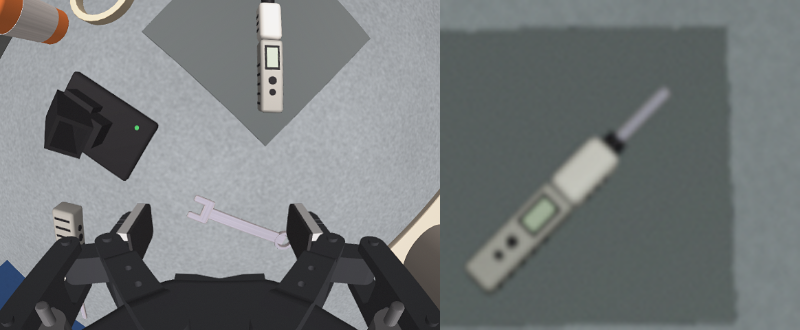

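The detector lies flat on the mat, screen up, and has been released. I'll take a wrist look over the housing before regripping.

```bash
python3 -m handwheel '[[0.0395,0.0266,-0.0078,0],[0.0395,0.0266,-0.0078,0],[0.0395,0.0266,-0.0078,0],[0.0395,0.0266,-0.0078,0],[0.0395,0.0266,-0.0078,0],[0.0395,0.0266,-0.0078,0],[0.0395,0.0266,-0.0078,0],[0.0395,0.0266,-0.0078,0],[0,0,0,0],[0,0,0,0]]'
python3 - <<'E'
from h import *
s=r.sense();print(repr(s['tool_pos']),repr(s['tcp_rot']))
w=r.snapshot('wrist');cv2.imwrite('pics/w6.png',w[:,:,::-1])
# detector tip from t5 + s5
def mask(f,poly):
    im=cv2.imread(f);p=np.zeros(im.shape[:2],'u1');cv2.fillConvexPoly(p,np.array(poly,int),1)
    return ((im.min(2)>105)&(p>0)).astype('u1')
mat=[(420+12,105-15,3),(640,100,3),(640,-112,3),(432,-112,3)]
for n,f in(('top','pics/t5.png'),('scene','pics/s5.png')):
    m=mask(f,[proj(n,np.array(c,float)) for c in mat]);k=cv2.connectedComponentsWithStats(m)
    print(n,k[2][1:])
    ys,xs=np.nonzero(m);q=np.c_[xs,ys].astype(float)
    d=np.array(proj(n,np.array([606,-80,19.])))-np.array(proj(n,np.array([494,34,19.])));d/=np.linalg.norm(d)
    t=q@d; far=q[t>t.max()-12]; c=far.mean(0); e=c+d*(t.max()+.5-c@d); a=q[t<t.min()+3].mean(0);print('tip px',e,'tail',a,'expected',proj(n,np.array([606,-80,19.])))
    globals()[n]=e
    print('tip on z19',onz(n,e,19))
print(tri(ray('top',top),ray('scene',scene)))
E
```

```text
time: 15.0
tool_pos: [529.0, -222.5, 219.1]
tcp_rot: [180.0, 0.1, -45.7]
ft_force: [0.4, 0.7, 0.3]
finger_gap: 80.3
grip_force: 0.0
array([ 529.04, -222.53,  219.07]) array([179.98,   0.08, -45.68])
top [[314 216  16  16  84]
 [268 231  47  47 583]]
tip px [329.2  216.49] tail [271.92 272.89] expected (np.float64(332.9433864823477), np.float64(213.2904217873266))
tip on z19 [597.8 -70.6  19. ]
scene [[284 245   1   1   1]
 [277 249   1   1   1]
 [268 254   1   1   1]
 [263 257   1   1   1]
 [265 256   1   1   1]
 [256 260   3   2   3]
 [253 263   1   1   1]
 [294 262  54  16 488]
 [248 264   4   2   4]
 [270 264  20   6  67]]
tip px [247.84 262.16] tail [345.82 271.09] expected (np.float64(264.3588118280609), np.float64(264.75519533093717))
tip on z19 [ 635.94 -113.32   19.  ]
(array([618.77, -88.69,  22.6 ]), np.float64(39.39878562358014))
```

View pics/w6.png

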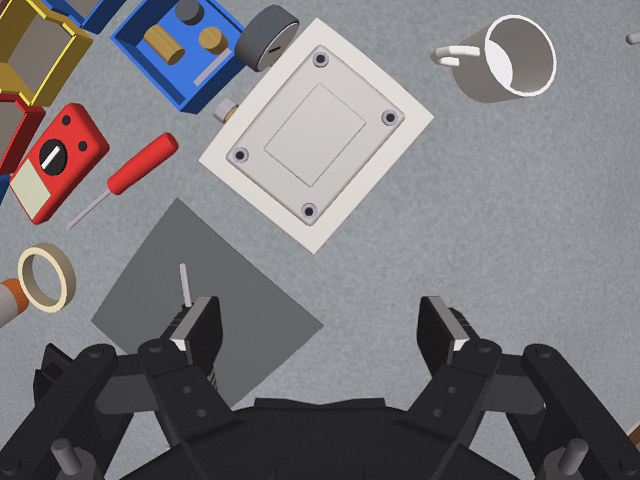

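The wrist view shows the ledge corners at about (434,117) near-right, (315,254) near-left and (199,161) far-left. The detector's tip is at (183,264). Now I'll fit the ledge outline.

```bash
cat > fit.py <<'E'
from h import *
ps=(np.array([529.04,-222.53,219.07]),np.array([179.98,.08,-45.68]))
im=cv2.imread('pics/w6.png');g=cv2.GaussianBlur(cv2.cvtColor(im,6),(3,3),0).astype(float)
def edge(n,g,a,b,z,pose,half=6):
    "subpixel strongest gradient along normals of a->b, on plane z"
    a,b=np.array(a,float),np.array(b,float);d=(b-a)/np.linalg.norm(b-a);nr=np.array([-d[1],d[0]]);out=[]
    for t in np.linspace(.12,.88,40):
        c=a+(b-a)*t;k=np.arange(-half,half+.01,.25);p=c+k[:,None]*nr
        v=cv2.remap(g.astype('f4'),p[None,:,0].astype('f4'),p[None,:,1].astype('f4'),1)[0]
        gr=np.abs(np.gradient(v));i=gr.argmax();out.append(onz(n,p[i],z,pose)[:2])
    out=np.array(out)
    vx,vy,x,y=cv2.fitLine(out.astype('f4'),cv2.DIST_HUBER,0,.01,.01).ravel()
    return np.array([x,y]),np.array([vx,vy])
def cross(l,m):
    s=np.linalg.solve(np.c_[l[1],-m[1]],m[0]-l[0]);return l[0]+s[0]*l[1]
def quad(n,g,px,z,pose,half=6):
    L=[edge(n,g,px[i],px[(i+1)%4],z,pose,half) for i in range(4)]
    return np.array([cross(L[i-1],L[i]) for i in range(4)])
def rep(C):
    # FR,NR,NL,FL
    c=C.mean(0);y=(C[2]-C[1])+(C[3]-C[0]);x=(C[0]-C[1])+(C[3]-C[2])
    print(c,'sides',[round(float(np.linalg.norm(C[(i+1)%4]-C[i])),1) for i in range(4)],'yaw x,y',np.degrees(np.arctan2(x[1],x[0])),np.degrees(np.arctan2(-y[0],y[1])))
    return c
rep(quad('wrist',g,[(317,18),(434,117),(315,254),(199,161)],70,ps))
rep(quad('wrist',g,[(319,44),(405,117),(311,227),(225,157)],104,ps,5))
t=cv2.GaussianBlur(cv2.cvtColor(cv2.imread('pics/top0.png'),6),(3,3),0).astype(float)
rep(quad('top',t,[(370+340/4.44,175+52/3.75-0),(370+365/4.44,175+255/3.75),(370+52/4.44,175+275/3.75),(370+33/4.44,175+68/3.75)],70,None,4))
print('tip wrist',onz('wrist',(183,264),19+2,ps))
print('tip top',onz('top',(329.2,216.5),20))
s=cv2.imread('pics/s5.png');m=(s.min(2)>105).astype('u1')[255:280,262:300];ys,xs=np.nonzero(m);i=xs.argsort()[:8];print(np.c_[xs[i]+262,ys[i]+255].tolist())
E
python3 fit.py
```

```text
[ 581.5  -272.71] sides [138.3, 168.2, 138.2, 168.0] yaw x,y 4.2124295 4.204886
[ 581.24 -272.46] sides [91.5, 120.8, 91.7, 120.5] yaw x,y 4.2690988 4.169158
[ 583.6  -272.59] sides [141.4, 167.9, 137.5, 169.1] yaw x,y 4.3657017 4.589599
tip wrist [592.81 -69.99  21.  ]
tip top [597.54 -70.55  20.  ]
[[262, 255], [262, 256], [262, 257], [263, 256], [263, 257], [263, 255], [264, 256], [264, 255]]
```

Housing: centre (581.7,−272.6), yaw 4.25°, and three fits agree within about 2 mm. The detector's origin is near (485,42). I'll go and take it by the handle.

```bash
python3 -m handwheel '[[-0.0366,-0.0256,0.01,0],[-0.0366,-0.0256,0.01,0],[-0.0366,-0.0256,0.01,0],[-0.0366,-0.0256,0.01,0],[-0.0366,-0.0256,0.01,0],[-0.0366,-0.0256,0.01,0],[0,0,0.035,0],[0,0,0.035,0],[0,0,0,0],[0,0,0,0]]'
python3 - <<'E'
from h import *
s=r.sense();print(s['tool_pos'],s['tcp_rot'])
print('tail',onz('top',(271.9,272.9),30))
im=cv2.imread('pics/t5.png');m=(im.min(2)>105).astype('u1');n,l,st,c=cv2.connectedComponentsWithStats(m)
i=l[255,290];box=cv2.minAreaRect(np.argwhere(l==i)[:,::-1].astype('f4'));b=cv2.boxPoints(box)
B=np.array([onz('top',p,33) for p in b]);print(B,B.mean(0))
print([np.linalg.norm(B[k]-B[k-1]) for k in range(4)],[np.degrees(np.arctan2(*(B[k]-B[k-1])[1::-1])) for k in range(4)])
E
```

```text
time: 16.05
tool_pos: [484.0, 44.5, 89.8]
tcp_rot: [179.9, 0.1, -45.4]
ft_force: [0.5, -0.1, 0.3]
finger_gap: 79.8
grip_force: 0.0
[483.97  44.52  89.82] [179.93   0.08 -45.4 ]
tail [454.8   69.89  30.  ]
[[461.49  81.64  33.  ]
 [559.19 -14.    33.  ]
 [539.18 -33.59  33.  ]
 [441.98  62.11  33.  ]] [500.46  24.04  33.  ]
[np.float64(27.611365226925514), np.float64(136.72938392117936), np.float64(28.002881351501436), np.float64(136.40430856379947)] [np.float64(45.04130632592861), np.float64(-44.39001361045968), np.float64(-135.61707355199857), np.float64(135.44765834509388)]
```

```bash
python3 -m handwheel '[[0.0012,0.0029,0.02,-0.9],[0,0,0.03,0],[0,0,0.02,0],[0,0,0.009,0],[0,0,0.004,0],[0,0,0,0],[0,0,0,0]]' && python3 -m handwheel '[[0,0,0,0],[0,0,0,0],[0,0,0,0],[0,0,0,0],[0,0,0,0],[0,0,0,0]]' 0.015 60; python3 -c "
from h import *;s=r.sense();print(s['tool_pos'],s['tcp_rot'],s['ft_force'])"
```

```text
time: 16.75
tool_pos: [485.1, 41.0, 8.4]
tcp_rot: [-179.9, -0.1, -44.6]
ft_force: [0.0, 0.2, -0.1]
finger_gap: 79.9
grip_force: 0.0
time: 17.35
tool_pos: [483.7, 41.0, 6.8]
tcp_rot: [180.0, 0.0, -44.6]
ft_force: [-0.4, -0.2, 0.1]
finger_gap: 15.1
grip_force: 0.0
[483.69  41.03   6.78] [180.     0.   -44.55] [-0.45 -0.16  0.1 ]
```

The fingers closed to 15 mm with no grip force, so something is off. I'll check numerically.

```bash
python3 - <<'E'
from h import *
s=r.sense();print(s['finger_gap'],s['grip_force'],s['ft_force'],s['tool_pos'])
q=r.snapshot('scene')[:,:,::-1];t=r.snapshot('top')[:,:,::-1];w=r.snapshot('wrist')[:,:,::-1]
for n,i in(('s7',q),('t7',t),('w7',w)):cv2.imwrite(f'pics/{n}.png',i)
for n,a,b in(('scene','s5','s7'),('top','t5','t7')):
    A=cv2.imread(f'pics/{a}.png');B=cv2.imread(f'pics/{b}.png')
    for lab,X in(('head',(482.6+70*.713,41.5-70*.701,35)),('nose',(482.6+130*.713,41.5-130*.701,22)),('tail',(482.6-38*.713,41.5+38*.701,35))):
        u,v=map(round,proj(n,np.array(X,float)));print(n,lab,(u,v),A[v-1:v+2,u-1:u+2].mean((0,1)),B[v-1:v+2,u-1:u+2].mean((0,1)))
    for nm,I in((a,A),(b,B)):
        m=(I.min(2)>105).astype('u1');k,l,st,c=cv2.connectedComponentsWithStats(m)
        u0,v0=proj(n,np.array([535.,-7,3]));print(nm,[st[i].tolist() for i in range(1,k) if st[i,4]>25 and abs(c[i,0]-u0)<60 and abs(c[i,1]-v0)<50])
E
```

```text
15.06414976332155 0.0 [-0.45 -0.16  0.1 ] [483.69  41.03   6.78]
scene head (303, 265) [224.   232.44 232.56] [225.78 233.22 233.22]
scene nose (281, 266) [156.78 152.11 151.67] [156.78 152.78 152.  ]
scene tail (345, 270) [159.11 170.   168.56] [159.78 170.56 169.33]
s5 [[0, 0, 640, 480, 229978], [294, 262, 55, 16, 494], [270, 264, 20, 6, 67]]
s7 [[0, 0, 640, 480, 228702], [326, 251, 5, 11, 39], [294, 262, 55, 16, 460], [270, 264, 20, 6, 68]]
top head (304, 241) [185.78 194.33 194.11] [146.33 167.67 175.44]
top nose (321, 225) [145.33 137.11 136.44] [146.44 138.   137.33]
top tail (273, 272) [143.44 151.89 151.  ] [144.78 153.11 152.33]
t5 [[0, 0, 640, 480, 265278], [314, 216, 16, 16, 84], [268, 231, 47, 47, 583]]
t7 [[0, 0, 640, 480, 269241], [270, 254, 16, 3, 38], [268, 266, 16, 12, 109]]
```

```bash
python3 - <<'E'
from h import *
O=np.array([482.6,41.5,0]);d=np.array([.713,-.701,0]);y=np.array([.701,.713,0])
for n,a,b in(('scene','s5','s7'),('top','t5','t7')):
    p=r.camera_params(n);print(n,'cam at',-p['R'].T@p['t'])
    A=cv2.imread(f'pics/{a}.png').mean(2);B=cv2.imread(f'pics/{b}.png').mean(2)
    for off,z in((12,35),(0,35),(-12,35),(14,20),(25,20),(-25,20)):
        row=[]
        for s in range(-40,100,8):
            u,v=map(round,proj(n,O+s*d+off*y+[0,0,z]));row.append(f'{A[v,u]:.0f}/{B[v,u]:.0f}')
        print(off,z,' '.join(row))
w=cv2.imread('pics/w7.png').mean(2);print(w[230:480:10,280:365:6].astype(int))
E
```

```text
scene cam at [1092.89  790.08 1266.3 ]
12 35 165/166 160/156 157/156 171/171 167/169 164/167 139/144 143/144 157/152 138/135 164/163 203/202 225/226 224/226 218/219 231/232 233/234 39/40
0 35 169/168 164/168 114/112 169/172 36/120 174/42 72/40 187/193 186/190 191/187 170/171 210/212 227/227 228/227 230/231 232/232 230/232 98/96
-12 35 98/100 129/133 91/87 95/99 121/89 90/36 103/53 119/37 92/88 103/105 104/110 92/88 97/97 112/111 88/91 88/86 96/99 96/96
14 20 88/91 91/91 49/54 89/89 75/72 34/34 88/88 90/89 90/88 86/82 85/84 124/120 125/123 131/132 130/131 96/96 128/128 80/84
25 20 81/79 89/94 58/57 77/81 92/93 56/59 81/77 95/94 79/81 80/81 92/90 105/104 87/91 94/95 104/107 106/105 91/92 94/95
-25 20 93/93 90/91 91/87 95/99 87/64 90/36 103/53 95/42 92/88 102/100 92/94 93/93 86/87 90/93 88/88 89/88 97/96 96/94
top cam at [ 263.45  -13.29 1446.1 ]
12 35 107/108 130/131 129/107 110/91 131/75 131/75 109/142 115/99 116/105 116/118 127/133 126/141 156/148 156/152 156/123 157/162 174/140 92/150
0 35 147/149 150/150 101/103 126/57 76/110 146/80 106/82 159/87 159/83 151/98 141/113 181/130 193/1
[... 1461 characters left out ...]
6  45]
 [ 49  42  48 105 215 216 216 217 217 218 155  47  41  50  51]
 [ 51  46 149 116 133 135 138 140 142 141 131 213  45  51  50]
 [ 51  45 134 131 131 130 131 130 131 131 129 195  41  51  51]
 [ 50  49  60 184 131 129 130 130 134 199 173  88  51  48  50]
 [ 49  42  42  42  42  41  41  41  40  43  43  43  43  45  51]
 [ 46  50  49  49  49  51  51  50  50  48  49  48  49  37  51]
 [ 43  50  50  49  49  49  49  49  49  50  51  49  50  39  40]
 [ 44  50  50  49  50  50  51  51  49  51  50  49  50  40  48]
 [ 45  49  50  51  50  50  49  49  50  48  50  51  50  48  50]
 [ 48  50  49  49  50  50  51  49  49  51  50  50  50  51  49]
 [ 50  49  48  49  50  49  49  49  49  50  49  48  49  49  40]]
```

The numbers all say the real fingertips sit about 40 mm behind the reported TCP: the pad pixels, the scene occlusion and the grip on the head's edge. So the fingers closed above the handle. I'll open, go lower in steps and watch the force.

```bash
python3 -m handwheel '[[0,0,0,0],[0,0,0,0],[0,0,0,0],[0,0,0,0]]' 0.08 60 && python3 -m handwheel '[[0,0,0.008,0],[0,0,0.008,0],[0,0,0.007,0],[0,0,0.005,0],[0,0,0.004,0],[0,0,0,0],[0,0,0,0]]'
python3 - <<'E'
from h import *
s=r.sense();print(s['tool_pos'],s['tcp_rot'],s['ft_force'],s['joint_pos'])
w=r.snapshot('wrist')[:,:,::-1];cv2.imwrite('pics/w8.png',w)
E
```

```text
time: 17.9
tool_pos: [483.7, 41.0, 6.8]
tcp_rot: [180.0, 0.0, -44.5]
ft_force: [-0.1, -0.0, 0.0]
finger_gap: 72.1
grip_force: 0.0
time: 18.6
tool_pos: [483.8, 41.0, -25.2]
tcp_rot: [180.0, 0.0, -44.6]
ft_force: [0.5, -0.4, -0.0]
finger_gap: 80.5
grip_force: 0.0
[483.77  41.02 -25.19] [180.     0.   -44.55] [ 0.54 -0.44 -0.03] [ -1.21   3.13 114.33  -0.    62.54 133.35]
```

```bash
python3 -m handwheel '[[0,0,0,0],[0,0,0,0],[0,0,0,0],[0,0,0,0],[0,0,0,0],[0,0,0,0],[0,0,0,0]]' 0.015 60; python3 -c "
from h import *;s=r.sense();print(s['tool_pos'],s['tcp_rot'],s['ft_force'],s['finger_gap'])"
```

```text
time: 19.35
tool_pos: [484.1, 41.0, -24.8]
tcp_rot: [-180.0, -0.0, -44.6]
ft_force: [-0.2, 0.7, 4.3]
finger_gap: 27.0
grip_force: 60.3
[484.12  41.03 -24.82] [-179.97   -0.03  -44.55] [-0.21  0.66  4.27] 26.988897471107077
```

```bash
python3 -m handwheel '[[0,0,0,0],[0,0,0,0],[0,0,0,0],[0,0,0.003,0],[0,0,0.003,0],[0,0,0,0]]' 0.05 70; python3 -m handwheel '[[0,0,0,0],[0,0,0,0],[0,0,0,0],[0,0,0,0],[0,0,0,0]]' 0.015 70; python3 - <<'E'
from h import *
s=r.sense();print(s['tool_pos'],s['tcp_rot'],s['ft_force'],s['finger_gap'])
O=s['tool_pos']
H=np.array([581.7,-272.6]);a=np.radians(4.25);R=np.array([[np.cos(a),-np.sin(a)],[np.sin(a),np.cos(a)]])
for p in((-47,-52),(-47,62),(-47+60,62)):print(p,H+R@p)
E
```

```text
time: 19.95
tool_pos: [483.0, 41.0, -32.0]
tcp_rot: [179.9, 0.1, -44.6]
ft_force: [-0.2, 0.7, 0.5]
finger_gap: 50.3
grip_force: 0.0
time: 20.45
tool_pos: [483.9, 41.0, -31.1]
tcp_rot: [-180.0, -0.0, -44.6]
ft_force: [0.3, 0.9, 1.3]
finger_gap: 27.0
grip_force: 69.1
[483.89  41.04 -31.07] [-179.99   -0.01  -44.55] [0.26 0.93 1.31] 27.034098189432015
(-47, -52) [ 538.68 -327.94]
(-47, 62) [ 530.23 -214.25]
(13, 62) [ 590.07 -209.81]
```

The grip on the handle is now solid: a 27 mm gap at 69 N. I'll lift and go to a stand-off in front of the start point.

```bash
python3 -m handwheel '[[0,0,-0.015,0],[0,0,-0.035,0],[0,0,-0.04,0],[0,0,-0.04,0],[0,0,0,0]]' && python3 -m handwheel '[[0.0178,0.0345,0,0],[0.0178,0.0345,0,0],[0.0178,0.0345,0,0],[0.0178,0.0345,0,0],[0.0178,0.0345,0,0],[0.0178,0.0345,0,0],[0.0178,0.0345,0,0],[0,0,0,0],[0,0,0,0]]' ; python3 -c "
from h import *;s=r.sense();print(s['tool_pos'],s['tcp_rot'],s['ft_force'],s['finger_gap'],s['joint_pos'])"
```

```text
time: 20.95
tool_pos: [488.1, 41.0, 105.3]
tcp_rot: [-179.6, -0.4, -44.5]
ft_force: [1.8, 0.3, -1.4]
finger_gap: 27.0
grip_force: 69.1
time: 21.85
tool_pos: [402.3, -218.7, 97.9]
tcp_rot: [-180.0, 0.1, -44.7]
ft_force: [0.2, 0.4, -1.3]
finger_gap: 27.0
grip_force: 69.5
[ 402.31 -218.74   97.95] [-180.      0.08  -44.7 ] [ 0.15  0.45 -1.32] 26.99509426384418 [-34.97 -11.12 113.66   0.02  77.54  99.73]
```

```bash
cat > tip.py <<'E'
from h import *
def tips(tag,E,dirv,rad=14):
    res={}
    for n in('top','scene'):
        I=r.snapshot(n)[:,:,::-1];cv2.imwrite(f'pics/{tag}{n}.png',I)
        A=cv2.imread(f'pics/{n}0.png')
        D=np.abs(I.astype(int)-A).max(2);m=(D>22).astype('u1')
        e=np.array(proj(n,E));b=np.array(proj(n,E-40*dirv));d=(e-b)/np.linalg.norm(e-b);nr=np.array([-d[1],d[0]])
        ys,xs=np.nonzero(m);q=np.c_[xs,ys]-e;al=q@d;la=q@nr
        k=(np.abs(la)<8)&(al>-15)&(al<rad);h,_=np.histogram(al[k],np.arange(-15,rad+1))
        body=k&(al<-2)&(al>-14);print(n,'exp',e,'hist along',h,'lateral',la[body].mean() if body.any() else None,'px/mm',np.linalg.norm(e-b)/40)
    return
if __name__=='__main__':
    s=r.sense();y=np.radians(s['tcp_rot'][2]);d=np.array([np.cos(y),np.sin(y),0]);E=s['tool_pos']+158.7*d+[0,0,50.1];print(E);tips('a',E,d)
E
python3 tip.py
```

```text
[ 515.13 -330.36  148.05]
top exp [446.63 239.19] hist along [11 17 14 14 18 10 19 13 15 16 12 20 12 14  3  0  0  0  0  0  0  0  0  0
  0  0  0  0  0] lateral 0.13341999115745043 px/mm 0.4298423948444034
scene exp [238.1 162.3] hist along [1 2 2 2 2 1 2 2 3 3 2 2 1 2 1 0 0 0 0 0 0 0 0 0 0 0 0 0 0] lateral -0.34506443243015233 px/mm 0.3597890128138653
```

Both cameras confirm the tip's predicted position to within about a pixel. I'll descend to joint height at the 20 mm stand-off.

```bash
python3 -m handwheel '[[0,0,0.02,0],[0,0,0.02,0],[0,0,0.018,0],[0,0,0.01,0],[0,0,0.0045,0],[0,0,0,0],[0,0,0,0],[0,0,0,0]]' ; python3 - <<'E'
from h import *
s=r.sense();print(s['tool_pos'],s['tcp_rot'],s['ft_force'])
y=np.radians(s['tcp_rot'][2]);d=np.array([np.cos(y),np.sin(y)]);T=s['tool_pos'][:2]+158.7*d
a=np.radians(4.25);R=np.array([[np.cos(a),-np.sin(a)],[np.sin(a),np.cos(a)]]);print('tip in housing',R.T@(T-[581.7,-272.6]),s['tool_pos'][2]+50.1)
E
```

```text
time: 22.75
tool_pos: [403.9, -218.9, 27.3]
tcp_rot: [-180.0, -0.1, -44.5]
ft_force: [-0.0, -0.6, -1.2]
finger_gap: 27.3
grip_force: 69.5
[ 403.89 -218.93   27.33] [-179.98   -0.1   -44.54] [-0.04 -0.63 -1.15]
tip in housing [-68.8 -52.7] 77.43362028739925
```

```bash
cat > where.py <<'E'
from h import *
s=r.sense();y=np.radians(s['tcp_rot'][2]);d=np.array([np.cos(y),np.sin(y)]);T=s['tool_pos'][:2]+158.7*d
a=np.radians(4.25);R=np.array([[np.cos(a),-np.sin(a)],[np.sin(a),np.cos(a)]])
print('tip in housing',R.T@(T-[581.7,-272.6]),'z',s['tool_pos'][2]+50.1,'ft housing',R.T@s['ft_force'][:2],s['ft_force'][2],'yaw',s['tcp_rot'][2])
E
python3 -m handwheel '[[0.0043,-0.0049,0,0]]' >/dev/null;python3 where.py;python3 -m handwheel '[[0.0043,-0.0049,0,0]]'>/dev/null;python3 where.py;python3 -m handwheel '[[0,0,0,0]]'>/dev/null;python3 where.py;python3 -m handwheel '[[0,0,0,0]]'>/dev/null;python3 where.py
```

```text
tip in housing [-62.91 -52.66] z 77.05743068515032 ft housing [ 0.29 -0.43] -1.077073537220634 yaw -44.583053179636174
tip in housing [-55.76 -52.68] z 76.99110056798926 ft housing [-0.62  0.5 ] -1.4307790881146534 yaw -44.57793764013389
tip in housing [-55.28 -52.5 ] z 76.90793148912337 ft housing [ 0.31 -0.22] -0.9029437902135148 yaw -44.535598234968845
tip in housing [-56.23 -52.2 ] z 76.45046095884445 ft housing [0.04 0.69] -0.8104179046821802 yaw -44.529438334125054
```

```bash
python3 -m handwheel '[[0.0014,-0.0016,0.0005,0],[0.0014,-0.0016,0.0005,0],[0.0013,-0.0015,0,0],[0,0,0,0]]' >/dev/null;python3 where.py;python3 -m handwheel '[[0,0,0,0]]'>/dev/null;python3 where.py
python3 - <<'E'
from fit import edge
from h import *
# cover's near lower edge in the fresh top picture against nose tip is low contrast; report tip only
from tip import tips
s=r.sense();y=np.radians(s['tcp_rot'][2]);d=np.array([np.cos(y),np.sin(y),0]);tips('b',s['tool_pos']+158.7*d+[0,0,50.1],d)
E
```

```text
tip in housing [-50.08 -52.21] z 75.4056415165072 ft housing [-0.57  0.23] -1.9195644780815218 yaw -44.54626819065278
tip in housing [-50.3  -52.19] z 75.35876656330228 ft housing [-1.33 -0.32] -1.0183081300117076 yaw -44.547392025764346
[ 581.49 -272.69] sides [138.3, 168.2, 138.2, 168.0] yaw x,y 4.212572 4.205013
[ 581.23 -272.44] sides [91.5, 120.8, 91.7, 120.5] yaw x,y 4.269112 4.1692114
[ 583.6  -272.59] sides [141.4, 167.9, 137.5, 169.1] yaw x,y 4.3657017 4.589599
tip wrist [592.8  -69.97  21.  ]
tip top [597.54 -70.55  20.  ]
[[262, 255], [262, 256], [262, 257], [263, 256], [263, 257], [263, 255], [264, 256], [264, 255]]
top exp [438.27 236.64] hist along [12 18 12 17 14 14 18 10 18 13 13 15 10 11  3  0  0  0  0  0  0  0  0  0
  0  0  0  0  0] lateral -0.03427540766648793 px/mm 0.4071173306762225
scene exp [234.84 184.99] hist along [2 1 2 3 2 1 3 4 2 3 2 1 0 0 0 0 0 0 0 0 0 0 0 0 0 0 0 0 0] lateral -0.14029109806637866 px/mm 0.3501168330919655
```

The tip is at the start, about 3 mm from the cover. A gentle probe in 1 mm steps will confirm the gap.

```bash
for i in 1 2 3; do python3 -m handwheel '[[0.0007,-0.0008,0,0],[0,0,0,0]]'>/dev/null;python3 where.py; done
```

```text
tip in housing [-49.15 -52.27] z 75.45602430446965 ft housing [ 0.24 -0.25] -1.4284748114166053 yaw -44.553624483895845
tip in housing [-48.04 -52.23] z 75.42901010541743 ft housing [ 0.13 -0.9 ] -0.6324820763449047 yaw -44.55204823796866
tip in housing [-46.98 -52.22] z 75.41000788187642 ft housing [-0.41 -0.48] -1.2968882279889207 yaw -44.549084360711944
```

```bash
for i in 1 2 3; do python3 -m handwheel '[[0.0005,-0.0006,0,0],[0,0,0,0]]'>/dev/null;python3 where.py; done
```

```text
tip in housing [-46.56 -52.1 ] z 75.27015867937533 ft housing [-1.52  0.42] -1.5077983387235476 yaw -44.55754444709817
tip in housing [-46.17 -51.94] z 75.09714780537942 ft housing [-4.    0.72] -0.15691327586052084 yaw -44.566975384054366
tip in housing [-45.88 -51.77] z 74.90782596042897 ft housing [-5.15  1.81] 1.2568414205408494 yaw -44.58399551870139
```

The cover was found 1.7 mm farther in than estimated, with a light 4–5 N touch. I'll back off to a 2.2 mm gap and start the trace at 33 mm/s.

```bash
python3 -m handwheel '[[-0.0018,0.002,0,0],[0,0,0,0],[0,0,0,0]]'>/dev/null;python3 where.py; python3 -m handwheel '[[-0.0025,-0.0022,0,0],[-0.0025,-0.0022,0,0],[-0.0025,-0.0022,0,0],[-0.0025,-0.0022,0,0],[-0.0025,-0.0022,0,0],[-0.0025,-0.0022,0,0],[-0.0025,-0.0022,0,0],[-0.0025,-0.0022,0,0],[-0.0025,-0.0022,0,0],[-0.0025,-0.0022,0,0]]'>/dev/null;python3 where.py
```

```text
tip in housing [-47.   -52.33] z 75.65923459650514 ft housing [-0.72  0.78] -1.3858947822721073 yaw -44.546151226213794
tip in housing [-47.36 -18.54] z 75.40120260732272 ft housing [-0.38 -0.51] -0.31897794401849144 yaw -44.55152156065868
```

```bash
python3 -m handwheel '[[-0.0025,-0.0022,0,0],[-0.0025,-0.0022,0,0],[-0.0025,-0.0022,0,0],[-0.0025,-0.0022,0,0],[-0.0025,-0.0022,0,0],[-0.0025,-0.0022,0,0],[-0.0025,-0.0022,0,0],[-0.0025,-0.0022,0,0],[-0.0025,-0.0022,0,0],[-0.0025,-0.0022,0,0]]'>/dev/null;python3 where.py;python3 -m handwheel '[[-0.0025,-0.0022,0,0],[-0.0025,-0.0022,0,0],[-0.0025,-0.0022,0,0],[-0.0025,-0.0022,0,0],[-0.0025,-0.0022,0,0],[-0.0025,-0.0022,0,0],[-0.0025,-0.0022,0,0],[-0.0025,-0.0022,0,0],[-0.0025,-0.0022,0,0],[-0.0025,-0.0022,0,0]]'>/dev/null;python3 where.py
```

```text
tip in housing [-47.29  14.74] z 75.4082823628459 ft housing [-0.83  0.04] -1.8291044525023246 yaw -44.552791895482684
tip in housing [-47.19  48.03] z 75.41498869942889 ft housing [0.05 0.21] -1.894831835067615 yaw -44.55253852922178
```

```bash
python3 -m handwheel '[[-0.0025,-0.0022,0,0],[-0.0025,-0.0022,0,0],[-0.0025,-0.0022,0,0],[-0.0025,-0.0022,0,0],[-0.0017,-0.0025,0,0],[0.0002,-0.0033,0,0],[0.0022,-0.0025,0,0],[0.0022,-0.0025,0,0],[0,0,0,0]]'>/dev/null;python3 where.py
```

```text
tip in housing [-36.54  65.92] z 75.51281623834227 ft housing [-0.62  0.22] -1.2484386480056682 yaw -44.54450284611468
```

```bash
python3 -m handwheel '[[0.0025,-0.0022,0,0],[0.0025,-0.0022,0,0],[0.0025,-0.0022,0,0],[0.0025,-0.0022,0,0],[0.0022,-0.0025,0,0],[0.0022,-0.0025,0,0]]'>/dev/null;python3 where.py
```

```text
tip in housing [-16.97  64.26] z 75.39201827037131 ft housing [ 0.8 -0.8] -2.059077921167649 yaw -44.55222356325677
```

```bash
python3 -m handwheel '[[0.0022,-0.0025,0,0],[0.0022,-0.0025,0,0],[0.0022,-0.0025,0,0],[0.0022,-0.0025,0,0],[0.0022,-0.0025,0,0],[0.0022,-0.0025,0,0],[0.0022,-0.0025,0,0],[0.0022,-0.0025,0,0]]'>/dev/null;python3 where.py;python3 -m handwheel '[[0.0022,-0.0025,0,0],[0.0022,-0.0025,0,0],[0.0022,-0.0025,0,0],[0.0022,-0.0025,0,0],[0.0022,-0.0025,0,0],[0.0022,-0.0025,0,0],[0.0022,-0.0025,0,0],[0.0022,-0.0025,0,0],[0,0,0,0]]'>/dev/null;python3 where.py
```

```text
tip in housing [ 9.65 64.23] z 75.386231361061 ft housing [-0.18  0.62] -1.2570867759043727 yaw -44.55218166116266
tip in housing [36.47 64.14] z 75.45840506029583 ft housing [0.28 1.51] -1.391340449971222 yaw -44.54610748782951
```

The trace is complete. One probe at the end will check how wide the gap on the left side really was.

```bash
for i in 1 2 3; do python3 -m handwheel '[[0.0006,0.0005,0,0],[0,0,0,0]]'>/dev/null;python3 where.py; done
```

```text
tip in housing [35.88 63.28] z 75.3391741785593 ft housing [-0.9  -0.13] -1.4318606706264452 yaw -44.55328473547509
tip in housing [35.94 62.52] z 75.37859243224067 ft housing [-0.16  0.01] -0.40020877771405194 yaw -44.55403039786726
tip in housing [35.86 62.09] z 75.30137206253193 ft housing [-0.72  2.05] -1.2461914860770318 yaw -44.54431219071318
```

The contact is at c ≈ 0, so the left-side gap was 3–4.5 mm and the tip stayed within about 7 mm of the joint. I'll back away, lift, and return to the mat.

```bash
python3 -m handwheel '[[-0.004,-0.001,0,0],[-0.015,0,0,0],[-0.03,0,-0.005,0],[-0.03,0,-0.015,0],[-0.02,0,-0.02,0],[0,0,-0.02,0],[0,0,0,0],[0,0,0,0]]'>/dev/null; python3 - <<'E'
from h import *
s=r.sense();p=s['tool_pos'];y=np.radians(s['tcp_rot'][2]);D=np.array([483.9,41.0])-p[:2]
print(p,s['ft_force'],s['time'],'tool shift',D@[np.cos(y),np.sin(y)],D@[np.sin(y),-np.cos(y)])
E
```

```text
[430.78 -26.95  85.44] [-0.12  1.12 -1.89] 32.85 tool shift -9.811124932508168 -85.69028652027015
```

```bash
python3 -m handwheel '[[-0.0049,-0.0428,0,0],[-0.0049,-0.0428,0,0],[0,0,0.03,0],[0,0,0.03,0],[0,0,0.025,0],[0,0,0.014,0],[0,0,0.006,0],[0,0,0.003,0],[0,0,0,0],[0,0,0,0]]'; python3 -m handwheel '[[0,0,0.003,0],[0,0,0.002,0],[0,0,0,0],[0,0,0,0]]'
```

```text
time: 33.85
tool_pos: [484.4, 41.0, -21.5]
tcp_rot: [-179.9, -0.1, -44.6]
ft_force: [0.7, 0.7, 0.1]
finger_gap: 26.9
grip_force: 69.9
time: 34.25
tool_pos: [483.2, 41.1, -27.7]
tcp_rot: [-180.0, -0.0, -44.5]
ft_force: [0.1, 0.1, -0.7]
finger_gap: 26.7
grip_force: 69.9
```

```bash
python3 -m handwheel '[[0,0,0.0015,0],[0,0,0.0015,0],[0,0,0.0005,0],[0,0,0,0],[0,0,0,0]]'; python3 -m handwheel '[[0,0,0,0],[0,0,0,0],[0,0,0,0],[0,0,0,0],[0,0,0,0],[0,0,0,0]]' 0.08 20
```

```text
time: 34.75
tool_pos: [483.2, 41.1, -31.1]
tcp_rot: [180.0, 0.0, -44.6]
ft_force: [-2.2, 0.2, 2.7]
finger_gap: 26.5
grip_force: 70.5
time: 35.35
tool_pos: [483.2, 41.1, -31.2]
tcp_rot: [180.0, 0.0, -44.6]
ft_force: [0.3, -0.8, 0.0]
finger_gap: 79.9
grip_force: 0.0
```

Touchdown gave 2.7 N before I released it. I'll lift clear and verify the scene numerically.

```bash
python3 -m handwheel '[[0,0,-0.02,0],[0,0,-0.035,0],[0,0,-0.04,0],[0,0,-0.04,0],[-0.035,-0.03,-0.02,0],[-0.035,-0.03,0,0],[-0.035,-0.03,0,0],[-0.035,-0.03,0,0],[0,0,0,0],[0,0,0,0]]'; python3 - <<'E'
from h import *
for n in('top','scene'):
    I=r.snapshot(n)[:,:,::-1];cv2.imwrite(f'pics/end{n}.png',I)
    if n=='top':
        m=(I.min(2)>105).astype('u1');k,l,st,c=cv2.connectedComponentsWithStats(m)
        print([st[i].tolist() for i in range(1,k) if 260<c[i,0]<350 and 200<c[i,1]<285])
        b=cv2.boxPoints(cv2.minAreaRect(np.argwhere(l==l[255,290])[:,::-1].astype('f4')));B=np.array([onz('top',p,33) for p in b]);print(B[:,:2],B.mean(0))
    D=(np.abs(I.astype(int)-cv2.imread(f'pics/{n}0.png')).max(2)>45).astype('u1');D=cv2.morphologyEx(D,2,np.ones((2,2)))
    k,l,st,c=cv2.connectedComponentsWithStats(D);print(n,[st[i].tolist() for i in range(1,k) if st[i,4]>15])
print(r.sense()['ft_force'],r.sense()['tool_pos'])
E
```

```text
time: 36.35
tool_pos: [470.1, 217.0, 123.4]
tcp_rot: [-179.7, 0.6, -43.7]
ft_force: [-0.4, -0.9, -0.4]
finger_gap: 80.0
grip_force: 0.0
[[0, 0, 640, 480, 264591], [315, 216, 15, 17, 71], [268, 231, 47, 47, 594]]
[[461.49  81.64]
 [559.19 -14.  ]
 [537.93 -34.81]
 [440.76  60.89]] [499.84  23.43  33.  ]
top [[132, 186, 106, 154, 3559], [123, 214, 7, 16, 64], [117, 216, 7, 17, 61], [317, 219, 13, 13, 37], [296, 232, 21, 23, 236], [127, 236, 5, 7, 18], [121, 239, 6, 8, 22], [124, 244, 40, 121, 1021], [214, 245, 32, 99, 369], [137, 246, 35, 86, 1010], [169, 248, 32, 14, 286], [287, 252, 9, 9, 45], [270, 259, 20, 19, 146], [162, 316, 53, 26, 537], [162, 334, 65, 25, 287], [176, 344, 79, 136, 7535], [236, 344, 6, 13, 32], [241, 358, 24, 62, 207], [0, 363, 68, 59, 1658], [0, 400, 48, 26, 293], [0, 410, 43, 62, 862], [262, 422, 14, 42, 279], [54, 427, 112, 53, 1390], [0, 432, 36, 48, 233], [287, 446, 39, 29, 560], [6, 450, 109, 30, 2074], [332, 452, 8, 6, 32], [329, 456, 22, 14, 116], [268, 471, 8, 9, 55], [184, 472, 9, 7, 48]]
scene [[355, 0, 179, 295, 13741], [494, 0, 146, 326, 16839], [515, 40, 23, 35, 314], [468, 62, 20, 13, 150], [505, 72, 19, 13, 132], [526, 80, 4, 7, 22], [432, 84, 11, 12, 52], [483, 89, 35, 34, 611], [522, 90, 3, 7, 17], [440, 98, 6, 13, 50], [434, 103, 5, 5, 16], [511, 107, 6, 14, 36], [520, 117, 6, 5, 19], [296, 263, 53, 12, 384], [272, 266, 23, 6, 70], [341, 306, 25, 34, 304], [357, 318, 8, 12, 36]]
[-0.47 -0.42 -0.24] [470.33 215.73 123.38]
```

The detector lies flat on the mat in the same place, nothing else has changed apart from the arm, and the arm is clear.

```bash
python3 -c "
from bench import r
print(r.hand_in())"
```

```text
the job is handed in; nothing more can be done
None
```

I traced the cover joint from end to end with an estimated tip distance of 6–7 mm at about 33 mm/s, laid the detector flat on the mat and let go, and handed the job in at about 36 s; the only contact with the cover was two light probing touches (about 5 N and 2 N), and the top and scene images show nothing else moved.

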